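Lock the file carousel and hold the key turned

ROBOT

A 6-joint arm with a two-finger parallel gripper is mounted at the origin on the work surface. World frame = base frame: x ahead of the robot, y to its left, z up, the work surface at z = 0. Lengths are in m, angles in rad, forces in N, time in s.
With the tool pointing down it reaches from about 0.225 to 0.875 m from the base axis. Payload 3.4 kg.
Tool frame: the origin (TCP) lies at the very end of the fingers, on their centre line; the grasp point (between the pads) lies 19 mm behind it (manip.hold_point_z is the distance from the TCP to the grasp point, in m); z points along the fingers, x is the direction in which the jaws open and shut, and the axes are right-handed (so a half turn about z gives the same grasp; the last joint's range is limited). The gripper opens to 85 mm and grips with 20 to 120 N. Pads are 22 mm wide; open, the fingers measure 114 mm over their backs; the gripper's body (76 mm by 85 mm) begins 54 mm behind the grasp point. The pads swing forward as they close: fully open they stand 13 mm farther back than shut.
Start: joints at [-0.121, 0.276, 1.505, -0, 1.361, -0.121], TCP at [0.575, -0, 0.231] pointing down, gripper open.
Joint ranges: [-2.89, 2.89], [-0.75, 2.08], [0.22, 2.7], [-1.18, 4.32], [0.11, 2.71], [-2.7, 2.7]. Speed limits (rad/s): [2.57, 2.57, 3.14, 3.14, 3.14, 3.14].

INTERFACE

Orientations are given as a unit quaternion [w, x, y, z].
In Python, from rig import telemetry, cams, manip, finder gives the robot as it stands. The module is installed in compiled form; this text tells all that it offers.
- The arm moves only by the tool carry_out, never from a script. Its argument "rows" is a list that holds one entry, the list of rows, each a list of 5 numbers: the gripper's target within -1 to 1 (fully open at 1, half-way at 0, shut at -1), then the shift along the world's x, y, z in cm, then the turn about the world's z in rad. A call has 1 to 12 rows; each row shifts and turns the commanded pose from where the row before left it; what a row does not reach is not made up. A row lasts 1/10 s, in which the tool goes at most 50 mm and 8.59 degrees, less where a joint would pass 70% of its speed; a pose out of reach is approached as far as the arm can. A call with a gripper value outside its range is refused whole. The fingers move at their own pace and stop on an object; "force" is the grip in N (left out, the last holds). Time passes only in rows, so rows that do not move let the fingers close. It gives the time, the measured TCP pose, the force and the opening at its end, in the units of the state.
- telemetry.get_state(): the state, without advancing time (a new reading comes with each control period).
- cams.get_image(name): name is "scene" or "side" or "wrist"; returns a dict with "image" (420x560x3 uint8, red, green, blue), "camera_matrix" (3x3 intrinsics, pixels), "eye" and "attitude" of the camera in the world. Camera axes: x right, y down, z forward; pixel columns grow to the right and rows downward; lengths in m; the calibration is good to about 2 mm. A picture is of the moment at which its call begins. There is no depth.
- manip.sign_off(): hands the job in, once; it reports no verdict.
Trained networks look in a picture, given as the dict that the camera call returned (one of the last four; its "shot" number tells which), for a name from the list of things; names that differ only in an ending like _2 or _b are one class to them, and where a whole thing is asked for, a point or a joint stands for the part that bears it (a point fixed in the world has none). Each returns a list of dicts, best first, with "confidence" (0 to 1); they miss things now and then, are a little off and sometimes report something else, mostly with a low value. They report only what shows in the picture. A call takes as long as a camera call. They do not tell look-alikes from the thing itself.
- finder.boxes_of(picture, thing): "xy" ([column, row] in pixels, amid what is visible of it).
The state is a dict: "clock": time; "qpos": joint angles; "qd": joint speeds; "effort": joint torques, N m; "position": TCP position; "ee_rot": TCP orientation; "contact_force": force on the tool from outside, world axes, zero at the start; "moment": the same for the moment, N m; "width": finger opening in m.
Only numpy, scipy, OpenCV 4.12 (cv2) and the standard library are available. Lean on these libraries where they do the work, as an engineer would, in place of code of your own. Each camera call takes 0.05 s, during which the arm holds its last target.

TASK

Swing the file carousel anticlockwise by its black post until it comes to its stop. Then take the red-bowed key, ease it down past the stiff pins of the carousel's brass lock until its collar is fully home on the lock's face, turn it a quarter turn clockwise to the stop, and finish while still gripping the key and holding it turned: the lock springs back if you let go. Leave the blue key, the tape roll and the stamp alone.

Things in the scene. Friction and masses are not known exactly. Their poses are not given: they have to be found in the camera images.
- carousel_axis (a point): Point on the tabletop under the drum's axis. The carousel is one fixed assembly: a white four-compartment drum (236 mm across, rim 57 mm and hub 65 mm above the table, packs in it lower) and, 175 mm from the drum axis towards this point's -y, a square lock housing. z up; yaw is that of the assembly.
- carousel_drum (a joint): Turn of the drum about its vertical axis in rad; grows anticlockwise seen from above. The hard stop is at 2.00; starts between 0.1 and 1.0. It stays where it is left; dry friction takes about 1.5 N at the post.
- post_grip (a point): Centre of the black upright round post that turns the drum: 16 mm in diameter, 92 mm from the drum axis, 80 mm above the table, free to grip from 17 mm below to 17 mm above this point. A grey foot 22 mm across begins 21 mm below this point. It moves on a circle about the drum axis.
- lock_mouth (a point): Centre of the keyway in the lock's 60 x 60 mm brass top face, 70 mm above the table. Slot 8.4 mm wide along this point's x, 22 mm long along its y, chamfered 3 mm; the key goes straight down. The top 16 mm is fixed: only a key fully home can turn. 22 to 27 mm down, two stiff spring pins resist with up to about 15 N; a steady push, or push and a little rocking, gets past them.
- lock_plug (a joint): Turn of the lock's plug, rad, growing clockwise seen from above: 0 at rest, in line with the slot; stop at 1.48 (a quarter turn). A spring of 0.05 to 0.12 N m turns it back when let go. The key has about 0.09 rad of play in the plug, so it must turn that much further. A red tongue under the housing turns with it.
- key_red_grip (a point): Centre of the key's red bow: 14 mm thick along this point's x, 36 mm wide along y, 40 mm tall (z up). Collar below it 22 mm across, underside 26 mm below this point. Shaft 7 mm; double bit 20 mm along y, 6.5 mm along x, tapered foot 60 mm below this point. Symmetric by a half turn about z. About 60 g. Fully home, this point is 26 mm above the lock face.
- stand_red_hole0 (a point): Mouth of the socket in the fixed wooden stand (50 x 50 x 46 mm) that holds the red key upright at the start; 34 mm of the key is in it, so lift it 40 mm or more.
- key_blue_grip (a point): Centre of the blue bow of an otherwise identical key in a like stand; to be left alone.
- tape_center (a point): Centre of a roll of amber packing tape, 96 mm across and 45 mm tall; a bystander.
- stamp_center (a point): Centre of a dark wooden hand stamp, 38 mm across and 66 mm tall; a bystander.
Mind the look-alikes: they are no part of the job. Of the things that look like the part that bears key_red_grip, the smallest one is meant.

How it is judged:
By the outcome, as a careful person would: the job done as asked, in the order asked, and still so for the second after the job is handed in, while the arm keeps its last pose, push and grip.
It also fails if it takes over 62 s, if anything falls off the work surface, if the arm or the gripper's body presses on something with over 40 N, if the wrist force passes 120 N, or if a joint passes its speed limit or range.

## Working session

There is one attempt and no reset: what is moved stays moved. The work goes in short steps, Python scripts to look and compute and a tool call to move; the robot and the scene stay as the last step left them, time stands still between calls to the robot, and variables do not carry over. Pictures are saved under pics/ and viewed, and the job is handed in when it is done.

Besides the shell and the picture viewer there is one more tool, called after ">>>" in YAML: its name, and indented under it one key for each argument. carry_out: Moves the arm, as the interface text tells. Its arguments: {"type":"object","properties":{"rows":{"type":"array","items":{"type":"array","items":{"type":"array","items":{"type":"number"}}}},"force":{"type":"number"}},"required":["rows"]}

```bash
mkdir -p pics; cat > h.py <<'E'
import numpy as np, cv2
from rig import telemetry, cams, manip, finder
from scipy.spatial.transform import Rotation as R
def att(p):
    a=np.array(p['attitude'],float)
    return a if a.shape==(3,3) else R.from_quat([a[1],a[2],a[3],a[0]]).as_matrix()
def ray(p,xy):
    K=np.array(p['camera_matrix']); d=np.linalg.inv(K)@np.array([xy[0],xy[1],1.])
    d=att(p)@d; return np.array(p['eye']),d/np.linalg.norm(d)
def at_z(p,xy,z):
    e,d=ray(p,xy); return e+d*(z-e[2])/d[2]
def tri(obs):
    A=np.zeros((3,3));b=np.zeros(3);L=[]
    for p,xy in obs:
        e,d=ray(p,xy);M=np.eye(3)-np.outer(d,d);A+=M;b+=M@e;L.append((M,e))
    x=np.linalg.solve(A,b)
    return x,[float(np.linalg.norm(M@(x-e))) for M,e in L]
def proj(p,X):
    K=np.array(p['camera_matrix']); c=att(p).T@(np.array(X)-np.array(p['eye'])); u=K@c; return u[:2]/u[2]
def save(p,n,crop=None,s=1):
    im=p['image'][:,:,::-1]
    if crop: x0,y0,x1,y1=crop; im=im[y0:y1,x0:x1]
    if s!=1: im=cv2.resize(im,None,fx=s,fy=s,interpolation=cv2.INTER_CUBIC)
    cv2.imwrite('pics/'+n,im)
def st():
    s=telemetry.get_state(); print({k:np.round(s[k],3).tolist() for k in s}); return s
E
python3 - <<'E'
from h import *
st()
for n in ['scene','side','wrist']:
    p=cams.get_image(n); save(p,n+'0.png'); print(n,np.round(p['eye'],3),p['attitude'],p['camera_matrix'][0][0])
    for t in ['key_red_grip','key_blue_grip','post_grip','lock_mouth','stand_red_hole0','carousel_axis','tape_center','stamp_center']:
        print(t,[(np.round(b['xy'],1).tolist(),round(b['confidence'],2)) for b in finder.boxes_of(p,t)])
E
```

```text
{'clock': 0.0, 'qpos': [-0.121, 0.277, 1.506, -0.0, 1.361, -0.121], 'qd': [-0.002, -0.001, -0.001, 0.001, -0.001, -0.001], 'effort': [0.001, -41.677, -24.581, -0.0, 0.011, 0.0], 'position': [0.574, 0.0, 0.23], 'ee_rot': [-0.0, 1.0, -0.0, -0.001], 'contact_force': [0.371, 0.113, -0.478], 'moment': [-0.023, 0.017, -0.056], 'width': 0.085}
scene [1.132 0.389 0.728] [-0.17501801  0.42982965  0.81140523 -0.35529806] 494.22220139885195
key_red_grip [([228.9, 126.3], 0.94), ([225.4, 158.5], 0.74)]
key_blue_grip [([154.5, 144.7], 0.76)]
post_grip [([361.7, 261.9], 0.55), ([225.3, 176.9], 0.31)]
lock_mouth [([357.4, 256.0], 0.79)]
stand_red_hole0 [([226.9, 178.8], 0.85)]
carousel_axis [([358.6, 259.5], 0.95)]
tape_center [([188.3, 245.5], 0.86)]
stamp_center []
side [ 0.131 -0.549  0.589] [-0.42541568  0.84053238 -0.30237456  0.14524616] 436.54008297335054
key_red_grip [([327.5, 280.1], 0.83), ([311.7, 335.7], 0.7), ([392.3, 265.7], 0.69)]
key_blue_grip [([244.3, 195.7], 0.59), ([330.4, 281.3], 0.53)]
post_grip [([229.4, 184.0], 0.56)]
lock_mouth [([239.6, 196.0], 0.75)]
stand_red_hole0 [([328.4, 303.1], 0.91)]
carousel_axis [([238.0, 195.2], 0.65)]
tape_center [([375.6, 223.8], 0.7), ([241.5, 195.2], 0.32)]
stamp_center [([240.5, 276.0], 0.59)]
wrist [0.575 0.083 0.373] [ 1.65318161e-01  9.86240160e-01 -3.28230175e-04 -3.81220216e-04] 344.5938710789132
key_red_grip [([203.0, 378.2], 0.92), ([295.7, 378.5], 0.68)]
key_blue_grip [([381.0, 276.7], 0.67)]
post_grip [([255.9, 47.0], 0.83)]
lock_mouth []
stand_red_hole0 [([210.3, 340.5], 0.95), ([254.3, 49.1], 0.39)]
carousel_axis []
tape_center [([379.1, 275.1], 0.57)]
stamp_center [([255.8, 50.7], 0.74), ([136.5, 230.9], 0.68)]
```

View pics/scene0.png

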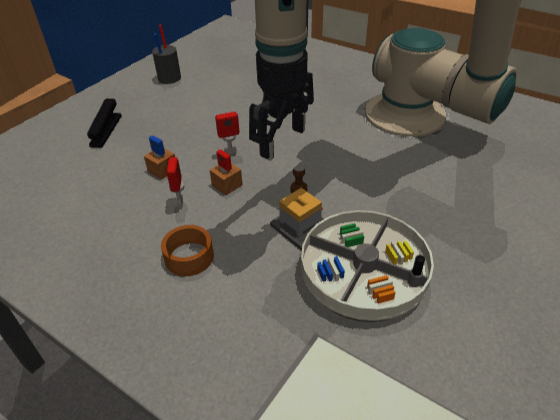

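View pics/side0.png

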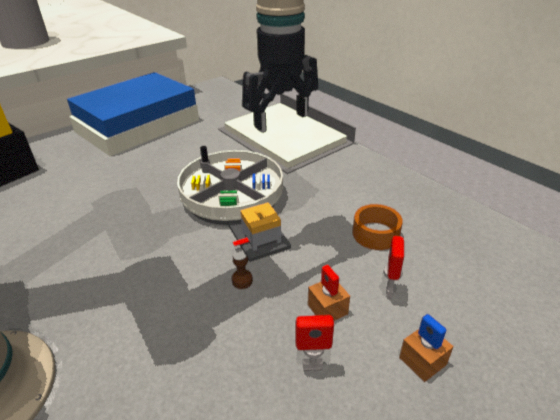

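View pics/wrist0.png

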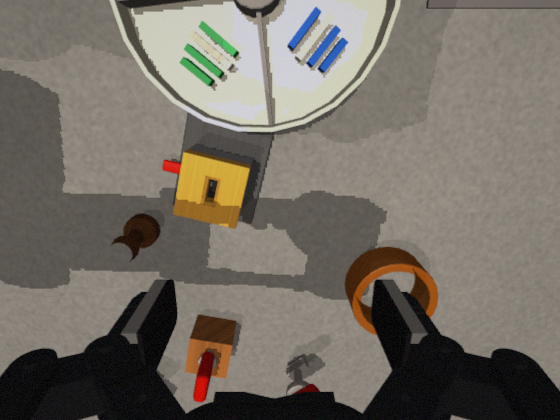

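The scene picture shows three red-bowed things:
- (225,160): small, in a wooden stand.
- (228,126): larger, on a wire foot.
- (174,175): larger, on a wire foot.

In the side picture these are (330,281), (314,335) and (396,258). The smallest, in the wooden stand, is the one I want. I'll check it in close crops.

```bash
python3 - <<'E'
from h import *
a=cams.get_image('scene');b=cams.get_image('side')
A=cv2.resize(a['image'][110:210,150:250,::-1],(400,400),interpolation=cv2.INTER_CUBIC)
B=cv2.resize(b['image'][255:355,280:380,::-1],(400,400),interpolation=cv2.INTER_CUBIC)
cv2.imwrite('pics/keys.png',np.hstack([A,B]))
A=cv2.resize(a['image'][180:320,270:450,::-1],(720,560),interpolation=cv2.INTER_CUBIC)
cv2.imwrite('pics/car_a.png',A)
B=cv2.resize(b['image'][130:270,160:340,::-1],(720,560),interpolation=cv2.INTER_CUBIC)
cv2.imwrite('pics/car_b.png',B)
E
```

```text
(no output)
```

View pics/keys.png

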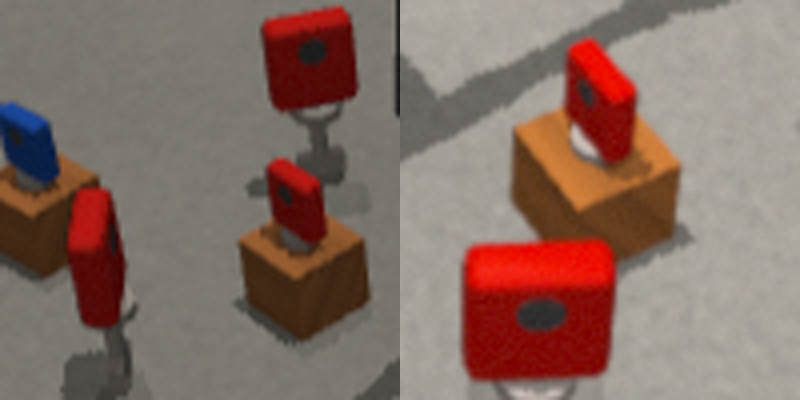

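View pics/car_a.png

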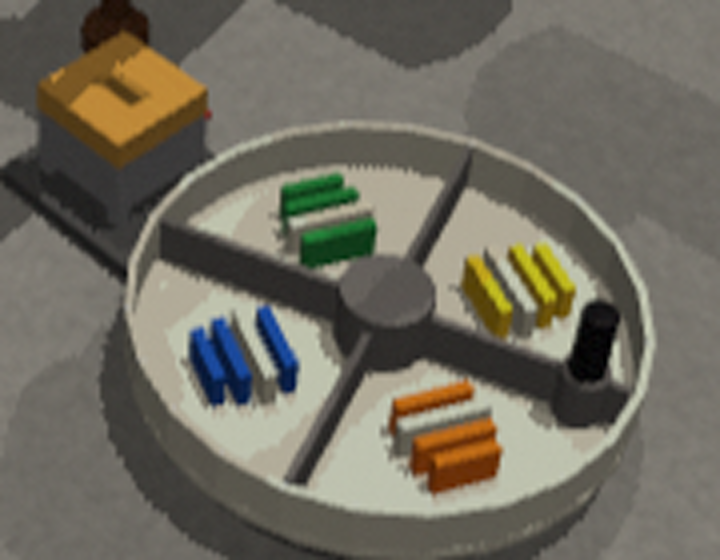

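View pics/car_b.png

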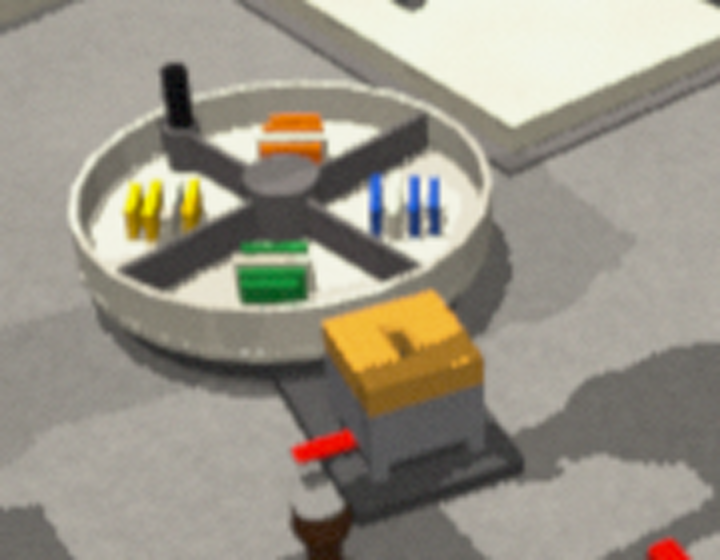

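The crops confirm that the small red bow in the wooden stand (scene 224,160; side 330,280) is clearly the smallest. Next I'll triangulate.

```bash
python3 - <<'E'
from h import *
a=cams.get_image('scene');b=cams.get_image('side');w=cams.get_image('wrist')
ca=lambda x,y:(270+x/4-.4,180+y/4-.4); cb=lambda x,y:(160+x/4-.4,130+y/4-.4)
ka=lambda x,y:(150+x/4-.4,110+y/4-.4); kb=lambda x,y:(280+x/4-.4,255+y/4-.4)
def P(n,o): x,r=tri(o); print(n,np.round(x,4),np.round(r,4)); return x
h=P('hub',[(a,ca(387,292)),(b,cb(281,175))])
p=P('post top',[(a,ca(600,312)),(b,cb(174,70))])
p2=P('post base',[(a,ca(590,378)),(b,cb(180,125))])
c1=[(38,90),(125,33),(208,97),(120,158)];c2=[(325,335),(433,293),(483,352),(368,392)]
# scene corners order vs side order unknown; at z=.07
ra=[at_z(a,ca(*c),.07) for c in c1]; rb=[at_z(b,cb(*c),.07) for c in c2]
print(np.round(ra,3)[:,:2].tolist(),np.mean(ra,0)); print(np.round(rb,3)[:,:2].tolist(),np.mean(rb,0))
print('slot w',at_z(w,(212,189),.07), 'slot a',at_z(a,ca(125,83),.07),'b',at_z(b,cb(402,342),.07))
P('slot',[(a,ca(125,83)),(b,cb(402,342)),(w,(212,189))])
P('key',[(a,ka(297,203)),(b,kb(600-400,100))])
P('keytop',[(a,ka(297,178)),(b,kb(600-400,65))])
# stand top
print('hub z.065',at_z(a,ca(387,292),.065),at_z(b,cb(281,175),.065))
print('post .097', at_z(a,ca(600,312),.097),at_z(b,cb(174,70),.097))
E
python3 - <<'E'
import sys;sys.path.insert(0,'.')
import os;os.chdir('.')
from h import *
w=cams.get_image('wrist');save(w,'wz.png',(140,120,300,260),4.5)
save(w,'wk.png',(150,290,290,410),5)
E
```

```text
hub [0.5602 0.1682 0.0627] [0.0005 0.0005]
post top [0.5492 0.2585 0.0953] [0.0001 0.0001]
post base [0.5506 0.2621 0.056 ] [0.0005 0.0005]
[[0.542, -0.035], [0.482, -0.022], [0.501, 0.038], [0.561, 0.025]] [0.52145916 0.00141281 0.07      ]
[[0.49, 0.024], [0.551, 0.018], [0.54, -0.035], [0.48, -0.024]] [ 0.51508747 -0.00433133  0.07      ]
slot w [ 5.18403383e-01 -5.33181247e-05  7.00000000e-02] slot a [ 0.51435709 -0.00179127  0.07      ] b [ 0.51491192 -0.00411922  0.07      ]
slot [ 0.5164 -0.0014  0.0691] [0.0022 0.0012 0.002 ]
key [ 0.4981 -0.2124  0.0711] [0. 0.]
keytop [ 0.4984 -0.2103  0.0891] [0.0003 0.0003]
hub z.065 [0.56264204 0.16872972 0.065     ] [0.55812318 0.16562329 0.065     ]
post .097 [0.55085442 0.25877145 0.097     ] [0.54780157 0.2559091  0.097     ]
```

View pics/wz.png

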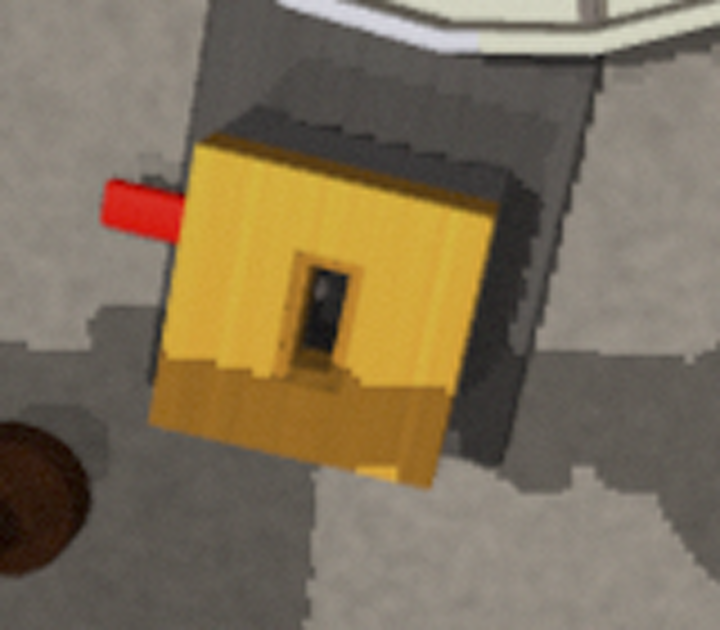

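View pics/wk.png

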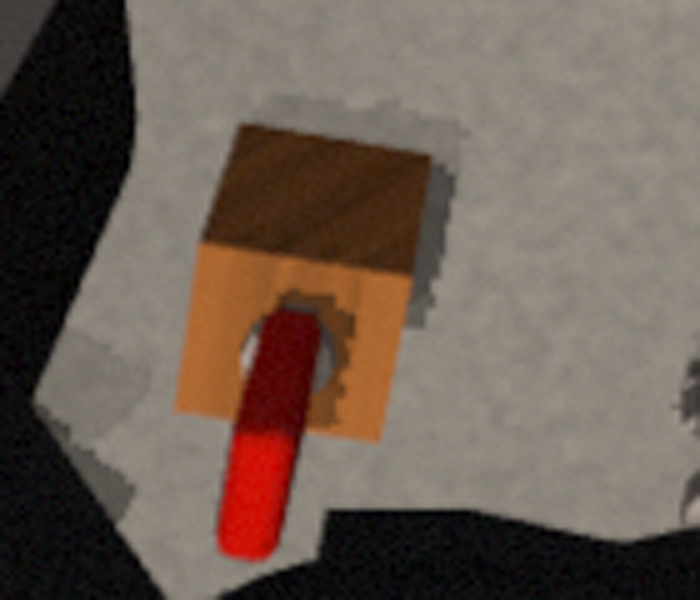

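>>> carry_out:
  rows:
    - [[0.0, -0.4, 4.3, -0.5, 0.02], [0.0, -0.4, 4.3, -0.5, 0.02], [0.0, -0.4, 4.3, -0.5, 0.02], [0.0, -0.4, 4.3, -0.5, 0.02], [0.0, -0.4, 4.3, -0.5, 0.02], [0.0, -0.4, 4.3, -0.5, 0.02], [0.0, 0, 0, 0, 0], [0.0, 0, 0, 0, 0], [0.0, 0, 0, 0, 0]]
  force: 30

```text
clock: 2.55
position: [0.5512, 0.2571, 0.2014]
ee_rot: [0.0, 0.998, 0.06, 0.0]
contact_force: [-0.5, -0.7, 0.4]
width: 0.0429
```

```bash
python3 - <<'E'
from h import *
s=st()
w=cams.get_image('wrist');save(w,'w1.png'); print(w['eye'],w['attitude'])
print(proj(w,(.5495,.2595,.097)),proj(w,(.56,.168,.065)),proj(w,s['position']))
E
```

```text
{'clock': 2.55, 'qpos': [0.323, 0.343, 1.481, -0.001, 1.318, 0.203], 'qd': [-0.02, -0.006, -0.0, 0.004, -0.002, 0.002], 'effort': [0.803, -44.972, -24.169, 0.058, -0.003, -0.001], 'position': [0.551, 0.257, 0.201], 'ee_rot': [0.0, 0.998, 0.06, 0.0], 'contact_force': [-0.467, -0.659, 0.388], 'moment': [-0.018, -0.002, 0.017], 'width': 0.043}
[0.54102253 0.33971703 0.34290667] [0.16538909 0.98444195 0.05856934 0.00949336]
[272.57426647 205.68832208] [272.3830023  289.43277111] [274.69406212 280.5538292 ]
```

View pics/w1.png

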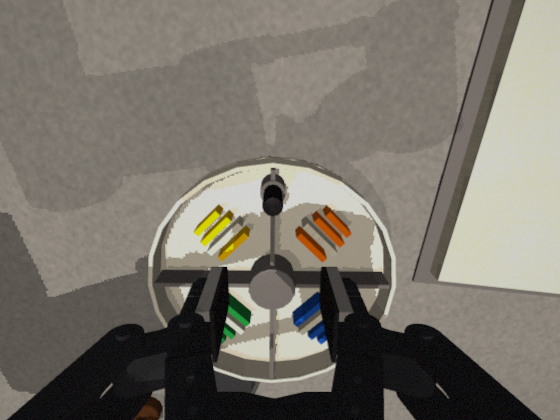

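The post top shows at (273,205) and the hub at (271,288), both within 1 px of my estimates. I'll descend over the post and grip it.

>>> carry_out:
  rows:
    - [[0.0, -0.17, 0.24, -3.3, 0], [0.0, 0, 0, -3.3, 0], [0.0, 0, 0, -3.3, 0], [0.0, 0, 0, -2.4, 0], [0.0, 0, 0, -1.0, 0], [0.0, 0, 0, 0, 0], [-1, 0, 0, 0, 0], [-1, 0, 0, 0, 0], [-1, 0, 0, 0, 0], [-1, 0, 0, 0, 0], [-1, 0, 0, 0, 0]]
  force: 30

```text
clock: 3.7
position: [0.5506, 0.2605, 0.0701]
ee_rot: [-0.0, 0.998, 0.06, 0.002]
contact_force: [0.4, -1.3, 6.3]
width: 0.0148
```

```bash
python3 - <<'E'
from h import *
s=st()
c=np.array([.560,.168]); p=np.array(s['position'][:2])-c
a0=np.arctan2(p[1],p[0]); print(np.hypot(*p),np.degrees(a0))
r=.092
pts=[c+r*np.array([np.cos(a0+.1*k),np.sin(a0+.1*k)]) for k in range(21)]
print(np.round(np.diff(pts,axis=0)*100,2).tolist())
E
```

```text
{'clock': 3.7, 'qpos': [0.328, 0.451, 1.662, -0.001, 1.025, 0.208], 'qd': [0.002, 0.001, 0.001, 0.001, -0.0, -0.0], 'effort': [0.964, -43.884, -18.525, 0.43, -0.21, -0.044], 'position': [0.551, 0.26, 0.07], 'ee_rot': [-0.0, 0.998, 0.06, 0.002], 'contact_force': [0.403, -1.345, 6.279], 'moment': [-0.288, 0.047, -0.017], 'width': 0.015}
0.09294728610812578 95.83310248820187
[[-0.91, -0.14], [-0.89, -0.23], [-0.86, -0.32], [-0.83, -0.4], [-0.78, -0.48], [-0.73, -0.56], [-0.67, -0.63], [-0.61, -0.69], [-0.53, -0.75], [-0.46, -0.8], [-0.37, -0.84], [-0.29, -0.87], [-0.2, -0.9], [-0.11, -0.91], [-0.02, -0.92], [0.07, -0.92], [0.17, -0.9], [0.26, -0.88], [0.34, -0.85], [0.43, -0.82]]
```

>>> carry_out:
  rows:
    - [[-1, -0.91, -0.14, 0, 0.1], [-1, -0.89, -0.23, 0, 0.1], [-1, -0.86, -0.32, 0, 0.1], [-1, -0.83, -0.4, 0, 0.1], [-1, -0.78, -0.48, 0, 0.1], [-1, -0.73, -0.56, 0, 0.1], [-1, -0.67, -0.63, 0, 0.1], [-1, -0.61, -0.69, 0, 0.1]]

```text
clock: 4.5
position: [0.4876, 0.2264, 0.0701]
ee_rot: [0.0, 0.895, 0.446, 0.002]
contact_force: [-0.5, -0.8, 6.5]
width: 0.0148
```

>>> carry_out:
  rows:
    - [[-1, -0.53, -0.75, 0, 0.1], [-1, -0.46, -0.8, 0, 0.1], [-1, -0.19, -0.41, 0, 0.05]]

```text
clock: 4.8
position: [0.4753, 0.2065, 0.0701]
ee_rot: [0.0, 0.833, 0.553, 0.002]
contact_force: [-1.2, 1.1, 7.7]
width: 0.0149
```

>>> carry_out:
  rows:
    - [[-1, -0.18, -0.42, 0, 0.05], [-1, -0.16, -0.43, 0, 0.05]]

```text
clock: 5.0
position: [0.4724, 0.1991, 0.0701]
ee_rot: [-0.0, 0.805, 0.593, 0.002]
contact_force: [0.5, 12.9, 2.7]
width: 0.0147
```

>>> carry_out:
  rows:
    - [[-1, -0.13, -0.44, 0, 0.05], [-1, -0.11, -0.45, 0, 0.05]]

```text
clock: 5.2
position: [0.4733, 0.1987, 0.0701]
ee_rot: [-0.005, 0.777, 0.63, 0.011]
contact_force: [4.4, 38.4, -9.0]
width: 0.0148
```

The force built up to 38 N with the post stopped at 160°, about 1.13 rad of travel, so this is the stop. I'll ease off while still pressing, then open and rise.

>>> carry_out:
  rows:
    - [[-1, 0.1, 0.3, 0, 0], [-1, 0, 0, 0, 0], [0.0, 0, 0, 0, 0], [0.0, 0, 0, 0, 0], [0.0, 0, 0, 0, 0], [0.0, 0, 0, 0, 0]]

```text
clock: 5.8
position: [0.4697, 0.1915, 0.0683]
ee_rot: [-0.0, 0.774, 0.633, -0.0]
contact_force: [0.6, 0.4, -0.4]
width: 0.0425
```

```bash
python3 - <<'E'
from h import *
s=st()
w=cams.get_image('side');save(w,'s2.png',(160,100,340,240),4); print(proj(w,(.4726,.1988,.097)))
w=cams.get_image('wrist');save(w,'w2.png')
E
```

```text
{'clock': 5.8, 'qpos': [0.25, 0.326, 1.887, -0.0, 0.929, -1.12], 'qd': [-0.002, 0.002, -0.001, -0.0, -0.0, -0.001], 'effort': [0.111, -38.628, -18.581, 0.004, 0.003, -0.0], 'position': [0.47, 0.192, 0.068], 'ee_rot': [-0.0, 0.774, 0.633, -0.0], 'contact_force': [0.563, 0.439, -0.387], 'moment': [0.015, -0.012, 0.045], 'width': 0.042}
[186.60812495 168.30490166]
```

View pics/s2.png

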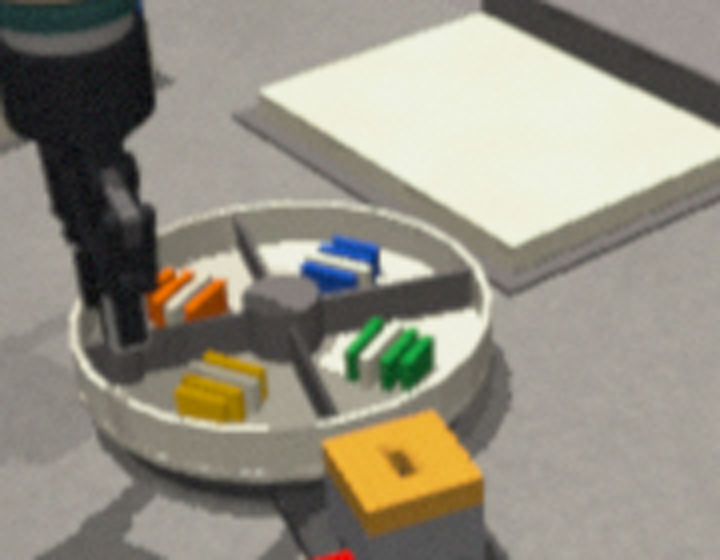

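View pics/w2.png

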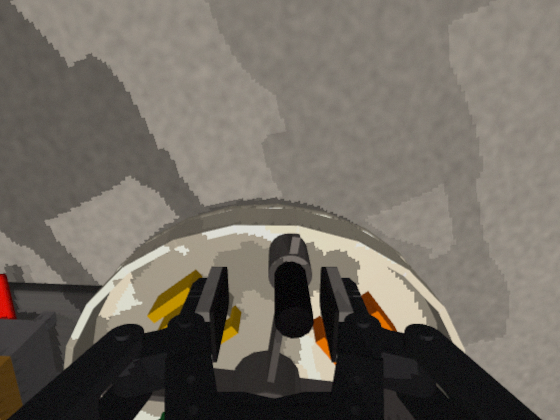

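>>> carry_out:
  rows:
    - [[0.0, 0, 0, 2, 0], [0.0, 0, 0, 4, 0], [0.0, 0, 0, 5, 0], [0.0, 0, 0, 4, -0.1], [0.0, 0, 0, 0, -0.1], [0.0, 0, 0, 0, 0]]

```text
clock: 6.5
position: [0.4705, 0.1918, 0.2197]
ee_rot: [0.0, 0.834, 0.552, 0.001]
contact_force: [-0.8, 0.8, 0.5]
width: 0.0426
```

```bash
python3 - <<'E'
from h import *
s=st()
w=cams.get_image('wrist');save(w,'w3.png'); print(proj(w,(.4733,.1987,.097)),proj(w,(.4697,.1915,.097)))
a=cams.get_image('scene');save(a,'a3.png',(270,180,450,320),4); print(proj(a,(.4733,.1987,.097)))
E
```

```text
{'clock': 6.5, 'qpos': [0.25, 0.181, 1.664, -0.0, 1.294, -0.92], 'qd': [-0.001, 0.028, 0.05, -0.0, -0.003, -0.072], 'effort': [0.027, -36.663, -25.239, 0.004, -0.083, 0.447], 'position': [0.47, 0.192, 0.22], 'ee_rot': [0.0, 0.834, 0.552, 0.001], 'contact_force': [-0.828, 0.78, 0.454], 'moment': [0.044, 0.042, 0.033], 'width': 0.043}
[284.2362235  202.33053275] [274.2437821 201.742752 ]
[405.58725523 217.19809517]
```

View pics/w3.png

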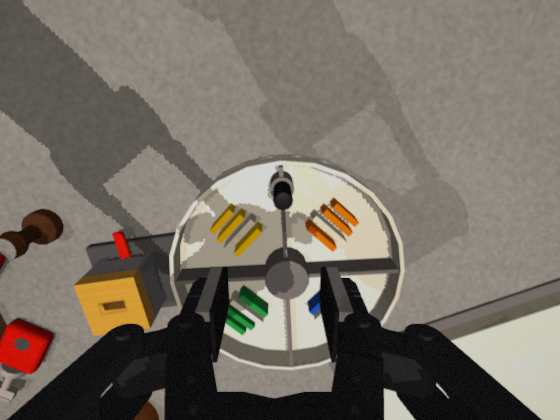

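View pics/a3.png

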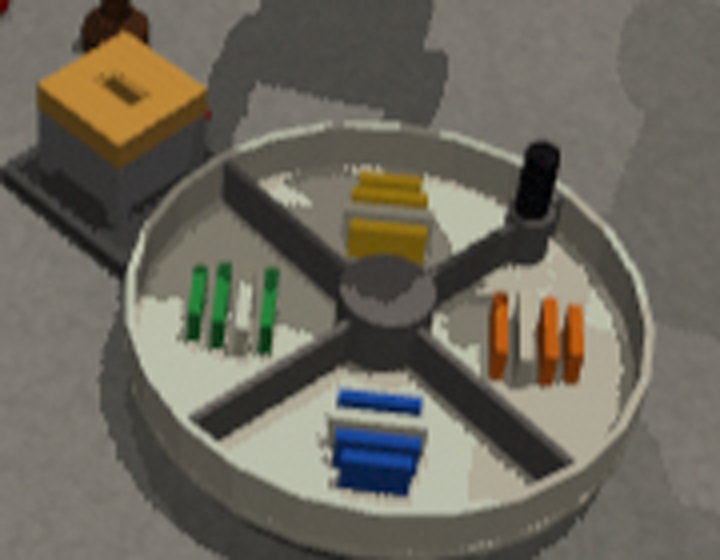

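The post top is at (283,203) in the wrist picture and (405,217) in the scene, which is where it was when pressed on the stop. Now to the key.

>>> carry_out:
  rows:
    - [[0.3, 0.28, -4, 0, -0.127], [0.3, 0.28, -4, 0, -0.127], [0.3, 0.28, -4, 0, -0.127], [0.3, 0.28, -4, 0, -0.127], [0.3, 0.28, -4, 0, -0.127], [0.3, 0.28, -4, 0, -0.127], [0.3, 0.28, -4, 0, -0.127], [0.3, 0.28, -4, 0, -0.127], [0.3, 0.28, -4, 0, -0.127], [0.3, 0.28, -4, 0, -0.127], [0.3, 0, 0, 0, 0], [0.3, 0, 0, 0, 0]]

```text
clock: 7.8
position: [0.497, -0.2084, 0.2166]
ee_rot: [-0.001, 0.999, -0.05, -0.002]
contact_force: [-0.1, -0.0, 0.6]
width: 0.0556
```

```bash
python3 - <<'E'
from h import *
s=st()
w=cams.get_image('wrist');save(w,'w4.png'); save(w,'w4z.png',(210,170,350,275),5)
print(w['eye'],proj(w,(.498,-.211,.072)),proj(w,(.498,-.211,.092)))
E
```

```text
{'clock': 7.8, 'qpos': [-0.527, 0.233, 1.603, 0.001, 1.31, -0.426], 'qd': [0.034, -0.022, 0.011, 0.007, 0.007, 0.005], 'effort': [-1.09, -38.037, -24.62, -0.138, -0.119, 0.008], 'position': [0.497, -0.208, 0.217], 'ee_rot': [-0.001, 0.999, -0.05, -0.002], 'contact_force': [-0.134, -0.017, 0.608], 'moment': [-0.022, -0.055, 0.005], 'width': 0.056}
[ 0.50573596 -0.12610075  0.35829891] [276.15117466 197.14141195] [276.2092983  204.18279583]
```

View pics/w4.png

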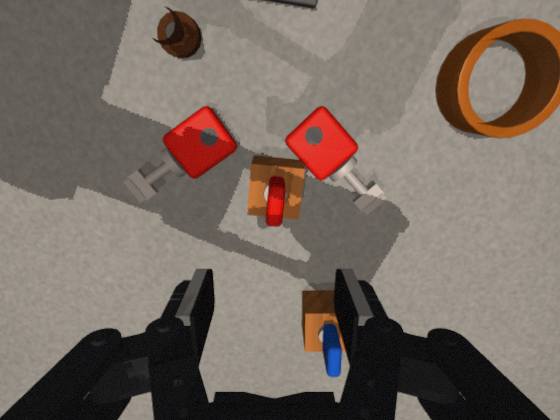

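View pics/w4z.png

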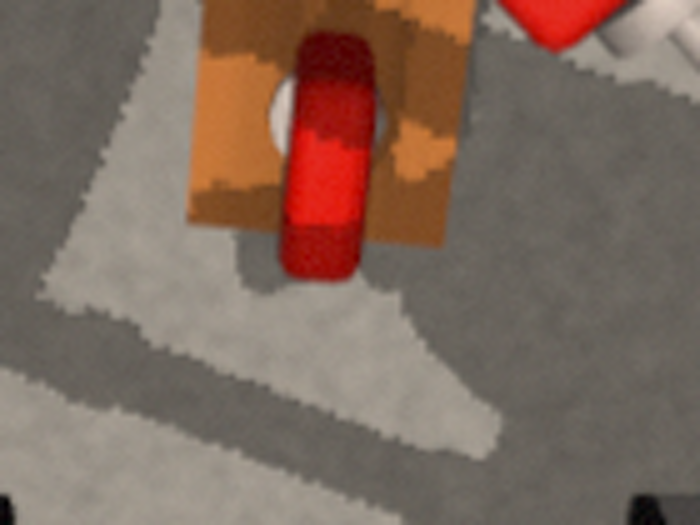

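```bash
python3 - <<'E'
from h import *
s=st()
a=cams.get_image('scene');b=cams.get_image('side');w=cams.get_image('wrist')
ka=lambda x,y:(150+x/4-.4,110+y/4-.4); kb=lambda x,y:(280+x/4-.4,255+y/4-.4)
wz=lambda x,y:(210+x/5-.4,170+y/5-.4)
print(proj(w,(.498,-.211,.072)),proj(w,(.498,-.211,.049)))
print(at_z(a,ka(303,240),.046),at_z(b,kb(196,147),.046))
print('collar',at_z(w,wz(328,118),.049))
print('bow axis',at_z(w,wz(327,160),.088))
for n in [wz(188,223),wz(445,245)]: print(at_z(w,n,.046))
save(w,'w5z.png',(230,130,330,240),5)
E
```

```text
{'clock': 7.85, 'qpos': [-0.525, 0.232, 1.603, 0.001, 1.31, -0.426], 'qd': [0.024, -0.016, 0.003, 0.0, 0.0, 0.007], 'effort': [-0.858, -37.968, -24.376, -0.075, -0.054, -0.006], 'position': [0.497, -0.207, 0.217], 'ee_rot': [-0.001, 0.999, -0.05, -0.001], 'contact_force': [0.611, 1.327, -0.362], 'moment': [0.037, 0.015, -0.079], 'width': 0.055}
[275.58694395 198.49479751] [275.52370197 191.34728036]
[ 0.49820452 -0.21119289  0.046     ] [ 0.4962339  -0.21393985  0.046     ]
collar [ 0.49752448 -0.21275872  0.049     ]
bow axis [ 0.4976881  -0.20878506  0.088     ]
[ 0.46852582 -0.23190813  0.046     ]
[ 0.51751017 -0.24125972  0.046     ]
```

View pics/w5z.png

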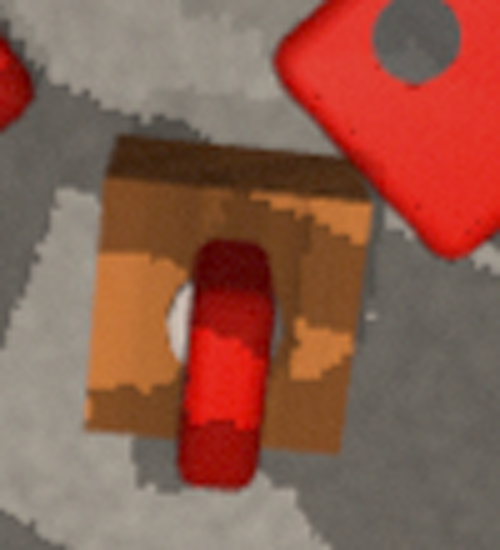

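```bash
python3 - <<'E'
from h import *
a=cams.get_image('scene');b=cams.get_image('side');w=cams.get_image('wrist')
print([np.round(x,3) for x in tri([(a,(228,125)),(b,(314,333)),(w,(200,143))])])
print([np.round(x,3) for x in tri([(a,(174,175)),(b,(396,258)),(w,(322,143))])])
save(a,'a6.png',(150,90,290,220),5)
E
```

```text
[array([ 0.428, -0.225,  0.073]), array([0.045, 0.044, 0.068])]
[array([ 0.587, -0.226,  0.077]), array([0.036, 0.037, 0.073])]
```

View pics/a6.png

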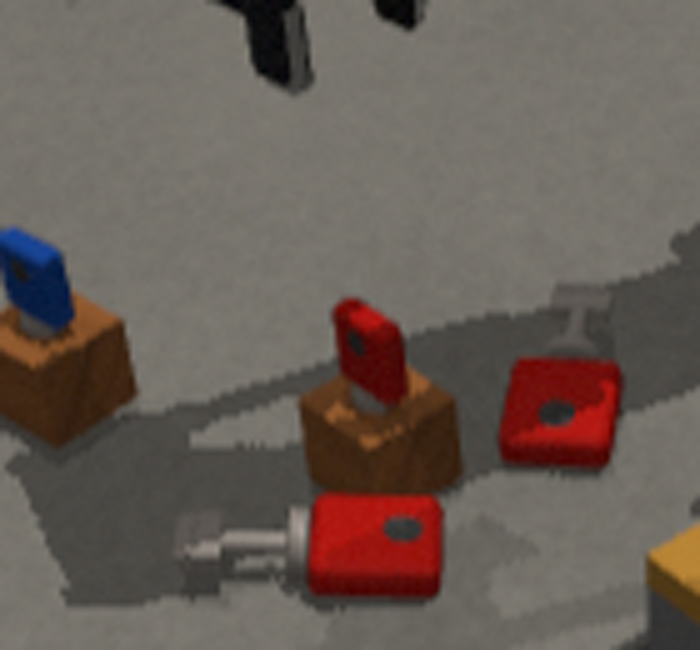

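The two larger red look-alikes, which stood at the start, are now lying flat on the table (scene ~(225,199) and (262,172)). I haven't touched them. They're low and clear of the grasp, so I'll descend on the small key.

>>> carry_out:
  rows:
    - [[0.0, -0.05, -0.36, -3, -0.075], [0.0, 0, 0, -4, 0], [0.0, 0, 0, -4, 0], [0.0, 0, 0, -3, 0], [0.0, 0, 0, 0, 0], [0.0, 0, 0, 0, 0]]

```text
clock: 8.75
position: [0.4978, -0.2115, 0.0788]
ee_rot: [-0.0, 0.996, -0.087, 0.0]
contact_force: [0.4, 0.6, 0.5]
width: 0.0427
```

```bash
python3 - <<'E'
from h import *
s=st()
w=cams.get_image('wrist');save(w,'w7.png',(140,120,420,400),2)
b=cams.get_image('side');save(b,'b7.png',(260,210,400,350),4)
print(proj(b,s['position']))
E
```

```text
{'clock': 8.75, 'qpos': [-0.53, 0.356, 1.803, 0.0, 0.983, -0.356], 'qd': [-0.002, -0.027, -0.038, -0.0, -0.001, 0.001], 'effort': [0.012, -39.75, -18.267, -0.002, 0.115, -0.001], 'position': [0.498, -0.211, 0.079], 'ee_rot': [-0.0, 0.996, -0.087, 0.0], 'contact_force': [0.417, 0.567, 0.486], 'moment': [0.005, 0.047, 0.027], 'width': 0.043}
[329.29326689 276.00905511]
```

View pics/w7.png

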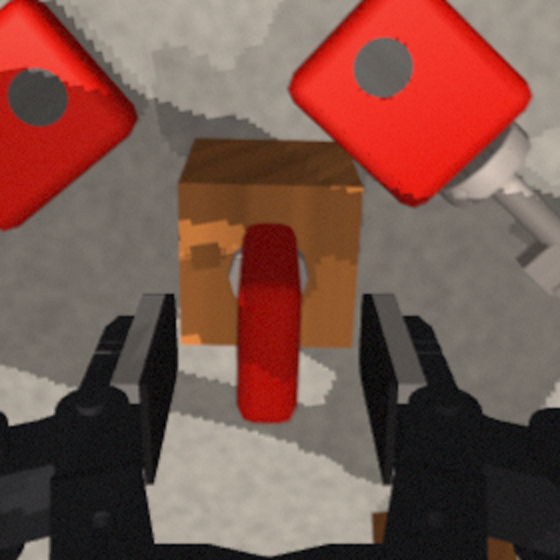

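View pics/b7.png

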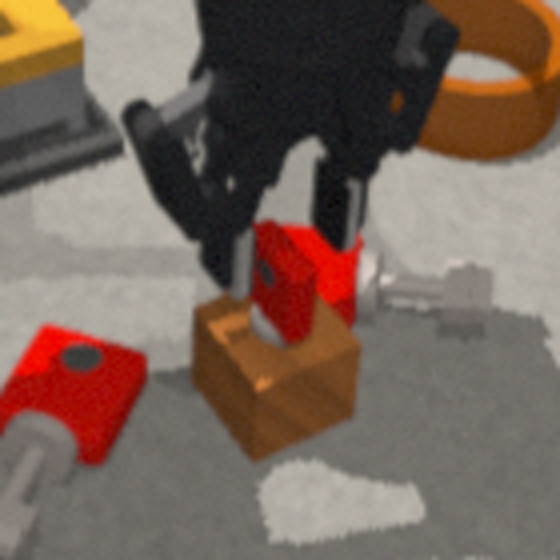

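>>> carry_out:
  rows:
    - [[0.0, 0, 0, -1.2, 0], [0.0, 0, 0, -1.0, 0], [0.0, 0, 0, 0, 0], [-1, 0, 0, 0, 0], [-1, 0, 0, 0, 0], [-1, 0, 0, 0, 0], [-1, 0, 0, 0, 0], [-1, 0, 0, 0, 0]]
  force: 90

```text
clock: 9.65
position: [0.4977, -0.2119, 0.0566]
ee_rot: [0.0, 0.996, -0.087, 0.0]
contact_force: [-0.0, -0.5, 1.6]
width: 0.0131
```

>>> carry_out:
  rows:
    - [[-1, 0, 0, 0, 0], [-1, 0, 0, 1, 0], [-1, 0, 0, 2, 0], [-1, 0, 0, 3, 0], [-1, 0, 0, 3, 0], [-1, 0, 0, 3, 0], [-1, 0, 0, 0, 0], [-1, 0, 0, 0, 0]]

```text
clock: 10.45
position: [0.4974, -0.2117, 0.1771]
ee_rot: [0.0, 0.996, -0.087, 0.001]
contact_force: [0.6, -0.2, -1.5]
width: 0.0128
```

```bash
python3 - <<'E'
from h import *
s=st()
w=cams.get_image('wrist');save(w,'w8.png')
b=cams.get_image('side');save(b,'b8.png',(240,130,420,270),4)
a=cams.get_image('scene');save(a,'a8.png',(150,60,330,200),4)
E
```

```text
{'clock': 10.45, 'qpos': [-0.531, 0.26, 1.667, 0.0, 1.213, -0.356], 'qd': [0.001, 0.027, 0.04, -0.0, -0.004, 0.001], 'effort': [0.008, -40.915, -24.43, 0.001, -0.082, -0.0], 'position': [0.497, -0.212, 0.177], 'ee_rot': [0.0, 0.996, -0.087, 0.001], 'contact_force': [0.618, -0.191, -1.454], 'moment': [-0.02, 0.031, 0.014], 'width': 0.013}
```

View pics/w8.png

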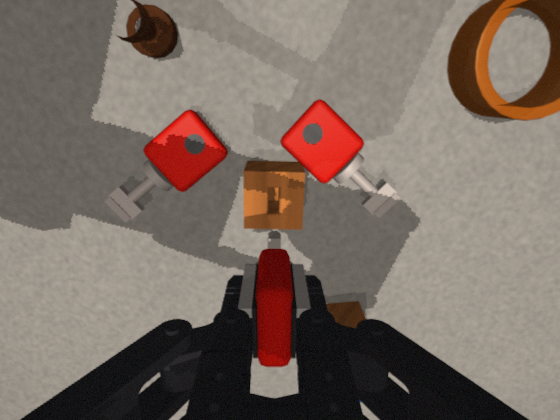

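View pics/b8.png

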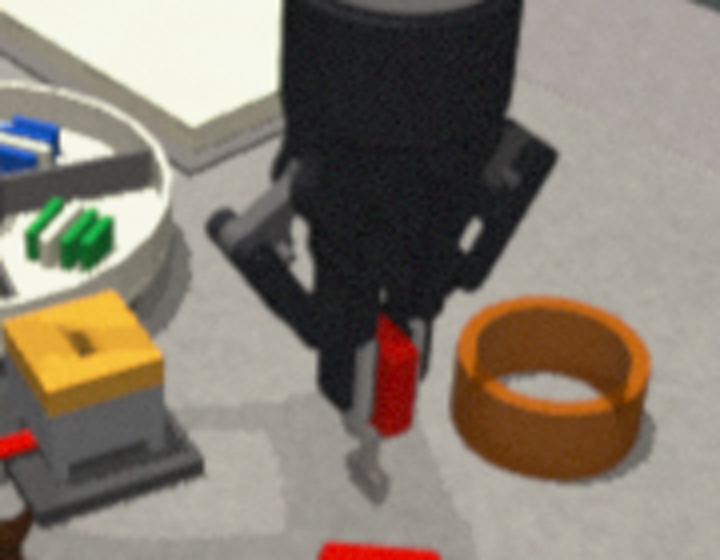

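View pics/a8.png

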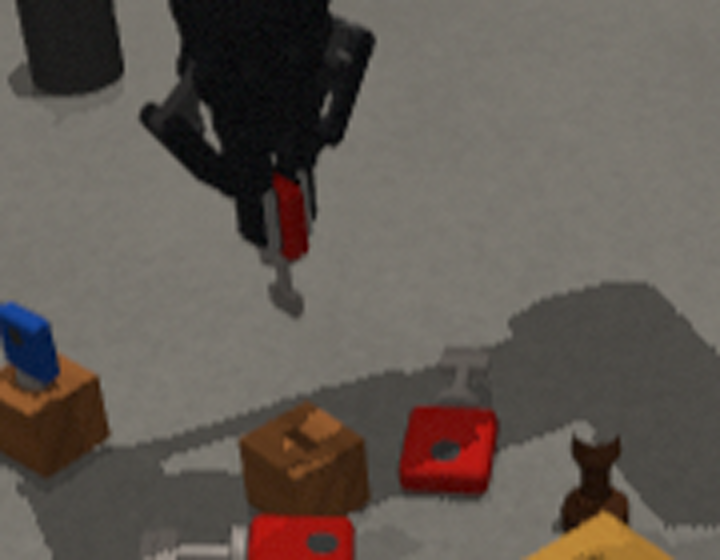

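The key is held, and the empty socket shows at (274,200) in the wrist picture. I'll measure the socket hole with the wrist camera as a reference for the key-to-TCP offset, then carry the key over the lock.

```bash
python3 - <<'E'
from h import *
s=st()
w=cams.get_image('wrist');save(w,'w9.png',(234,150,314,240),6); print(w['eye'])
E
```

```text
{'clock': 10.6, 'qpos': [-0.531, 0.263, 1.67, -0.0, 1.212, -0.356], 'qd': [0.001, 0.006, 0.0, 0.001, -0.0, -0.002], 'effort': [0.017, -40.243, -23.564, -0.001, 0.0, -0.0], 'position': [0.496, -0.211, 0.175], 'ee_rot': [-0.001, 0.996, -0.087, -0.001], 'contact_force': [-0.331, -0.65, -0.054], 'moment': [0.008, 0.005, -0.038], 'width': 0.013}
[ 0.5112648  -0.1295448   0.31664902]
```

View pics/w9.png

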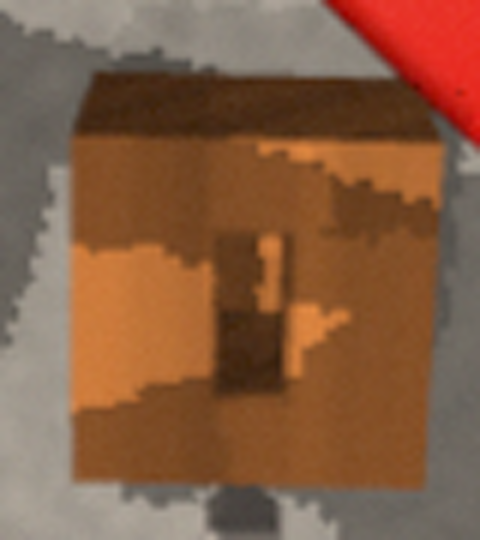

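>>> carry_out:
  rows:
    - [[-1, 0.32, 3.5, 0.4, -0.012], [-1, 0.32, 3.5, 0.4, -0.012], [-1, 0.32, 3.5, 0.4, -0.012], [-1, 0.32, 3.5, 0.4, -0.012], [-1, 0.32, 3.5, 0.4, -0.012], [-1, 0.32, 3.5, 0.4, -0.012], [-1, 0, 0, 0, 0], [-1, 0, 0, 0, 0], [-1, 0, 0, 0, 0], [-1, 0, 0, 0, 0]]

```text
clock: 11.65
position: [0.5164, -0.0027, 0.1998]
ee_rot: [0.0, 0.992, -0.124, -0.0]
contact_force: [-1.0, -0.1, -1.1]
width: 0.0128
```

```bash
python3 - <<'E'
from h import *
s=st()
w=cams.get_image('wrist');save(w,'w10.png'); print(w['eye'],proj(w,(.5165,-.001,.07)));save(w,'w10z.png',(225,140,325,260),5)
E
```

```text
{'clock': 11.65, 'qpos': [-0.14, 0.209, 1.678, -0.0, 1.255, 0.109], 'qd': [-0.004, -0.003, -0.002, 0.003, 0.002, 0.002], 'effort': [0.318, -36.906, -23.762, 0.016, 0.011, -0.002], 'position': [0.516, -0.003, 0.2], 'ee_rot': [0.0, 0.992, -0.124, -0.0], 'contact_force': [-0.963, -0.064, -1.05], 'moment': [-0.024, -0.018, 0.01], 'width': 0.013}
[0.53705404 0.07775982 0.34132908] [273.7069271  196.89347821]
```

View pics/w10.png

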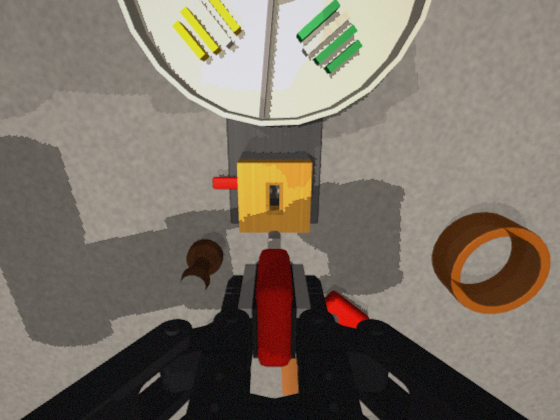

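View pics/w10z.png

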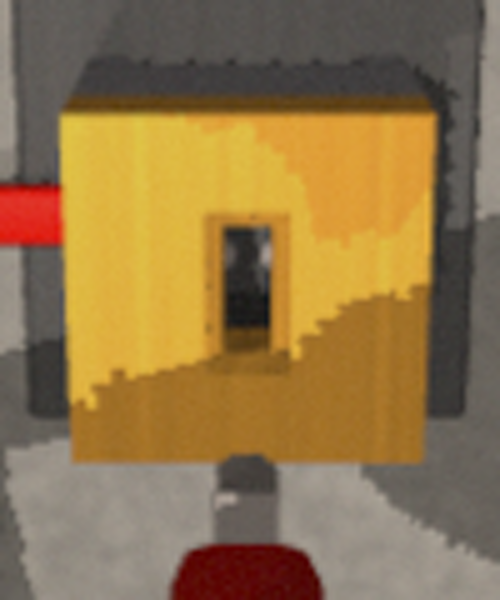

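```bash
python3 - <<'E'
from h import *
s=st()
w=cams.get_image('wrist')
L=at_z(w,(274.2,198.2),.07); Lc=at_z(w,(225+249.2/5-.4,140+287/5-.4),.07)
print('lock',L,Lc)
yaw=2*np.arctan2(s['ee_rot'][2],s['ee_rot'][1]); print('yaw',yaw)
# emulate the stand shot: same relative camera; rebuild eye/att by shifting
Rt=R.from_quat([0.992,-0.124,0,0]) 
p0=dict(w)
# camera pose rel to tool now
q=s['ee_rot'];T=R.from_quat([q[1],q[2],q[3],q[0]]).as_matrix()
rel=T.T@att(w); off=T.T@(np.array(w['eye'])-np.array(s['position']))
print('off',off)
q1=[-.001,.996,-.087,-.001];T1=R.from_quat([q1[1],q1[2],q1[3],q1[0]]).as_matrix()
e1=np.array([0.5112648,-0.1295448,0.31664902])
w1=dict(w);w1['eye']=e1;w1['attitude']=T1@rel
H=at_z(w1,(275.6,201.7),.046); Hc=at_z(w1,(234+254/6-.4,150+312/6-.4),.046)
print('hole',H,Hc,'grasp TCP .4977 -.2119')
E
```

```text
{'clock': 11.7, 'qpos': [-0.14, 0.209, 1.678, -0.0, 1.255, 0.109], 'qd': [-0.002, -0.001, -0.003, 0.002, 0.0, 0.003], 'effort': [0.209, -36.868, -23.761, 0.009, 0.009, -0.002], 'position': [0.516, -0.003, 0.2], 'ee_rot': [0.0, 0.992, -0.124, -0.0], 'contact_force': [-0.044, 1.009, -0.617], 'moment': [-0.032, 0.019, 0.061], 'width': 0.013}
lock [ 0.51670901 -0.00221154  0.07      ] [ 0.51715396 -0.0012619   0.07      ]
yaw -0.24857080189475206
off [ 1.09236955e-04 -8.30571661e-02 -1.41572763e-01]
hole [ 0.49724369 -0.21299478  0.046     ] [ 0.49752856 -0.21295743  0.046     ] grasp TCP .4977 -.2119
```

>>> carry_out:
  rows:
    - [[-1, 0.04, 0.17, -2, 0], [-1, 0, 0, -3, 0], [-1, 0, 0, -2, 0], [-1, 0, 0, -0.7, 0], [-1, 0, 0, 0, 0], [-1, 0, 0, 0, 0], [-1, 0, 0, 0, 0], [-1, 0, 0, 0, 0]]

```text
clock: 12.55
position: [0.5178, -0.0001, 0.1244]
ee_rot: [0.0, 0.992, -0.123, 0.001]
contact_force: [-0.1, 0.2, -0.7]
width: 0.0129
```

```bash
python3 - <<'E'
from h import *
s=st()
w=cams.get_image('side');save(w,'b11.png',(200,150,320,270),5)
a=cams.get_image('scene');save(a,'a11.png',(240,140,360,260),5)
E
```

```text
{'clock': 12.55, 'qpos': [-0.135, 0.275, 1.793, -0.0, 1.071, 0.112], 'qd': [0.001, 0.001, 0.007, 0.0, -0.002, 0.001], 'effort': [-0.049, -38.303, -21.297, -0.004, -0.013, -0.0], 'position': [0.518, -0.0, 0.124], 'ee_rot': [0.0, 0.992, -0.123, 0.001], 'contact_force': [-0.122, 0.242, -0.691], 'moment': [0.004, -0.036, -0.045], 'width': 0.013}
```

View pics/b11.png

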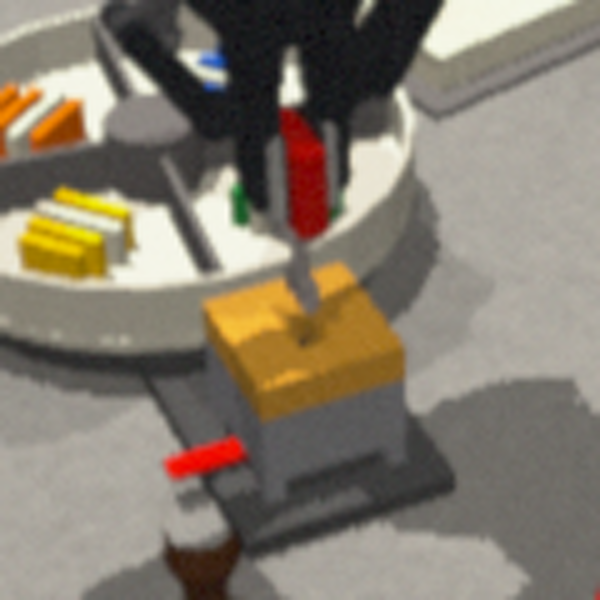

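View pics/a11.png

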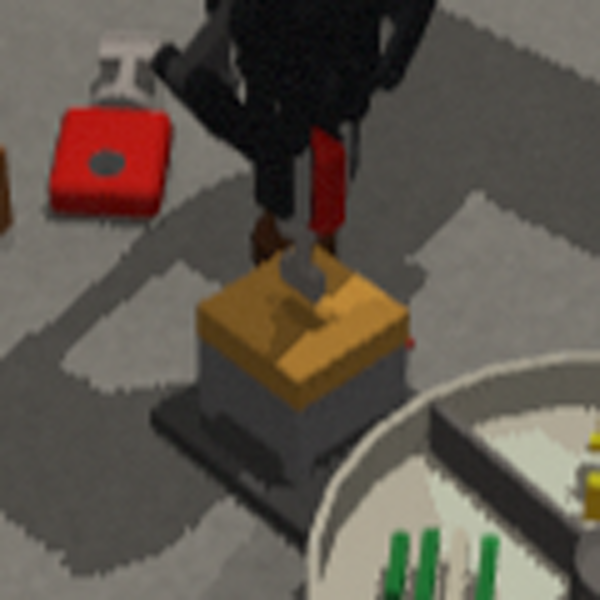

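>>> carry_out:
  rows:
    - [[-1, -0.05, -0.05, -0.5, 0], [-1, 0, 0, -0.4, 0], [-1, 0, 0, -0.3, 0], [-1, 0, 0, -0.3, 0], [-1, 0, 0, 0, 0]]

```text
clock: 13.15
position: [0.5165, -0.0005, 0.1078]
ee_rot: [0.0, 0.992, -0.123, -0.0]
contact_force: [0.8, -0.0, -1.2]
width: 0.0131
```

>>> carry_out:
  rows:
    - [[-1, 0, 0, -0.3, 0], [-1, 0, 0, 0, 0]]

```text
clock: 13.35
position: [0.5165, -0.0005, 0.105]
ee_rot: [0.0, 0.992, -0.123, -0.0]
contact_force: [0.7, 0.1, -1.1]
width: 0.0129
```

The key is 10 mm into the slot with no side force. Continuing towards the pins.

>>> carry_out:
  rows:
    - [[-1, 0, 0, -0.3, 0], [-1, 0, 0, -0.3, 0], [-1, 0, 0, -0.3, 0], [-1, 0, 0, -0.2, 0], [-1, 0, 0, 0, 0]]

```text
clock: 13.85
position: [0.5165, -0.0005, 0.094]
ee_rot: [0.0, 0.992, -0.123, -0.0]
contact_force: [0.2, -0.5, 0.2]
width: 0.0129
```

>>> carry_out:
  rows:
    - [[-1, 0, 0, -0.2, 0], [-1, 0, 0, -0.2, 0], [-1, 0, 0, -0.2, 0], [-1, 0, 0, 0, 0]]

```text
clock: 14.25
position: [0.5169, -0.0006, 0.0882]
ee_rot: [0.0, 0.992, -0.123, 0.0]
contact_force: [0.1, -0.3, -0.3]
width: 0.0129
```

>>> carry_out:
  rows:
    - [[-1, 0, 0, -0.2, 0], [-1, 0, 0, -0.2, 0], [-1, 0, 0, 0, 0]]

```text
clock: 14.55
position: [0.517, -0.0005, 0.0851]
ee_rot: [-0.0, 0.992, -0.123, 0.001]
contact_force: [-0.3, -0.1, 1.6]
width: 0.0126
```

>>> carry_out:
  rows:
    - [[-1, 0, 0, -0.2, 0], [-1, 0, 0, -0.2, 0], [-1, 0, 0, 0, 0]]

```text
clock: 14.85
position: [0.517, -0.0006, 0.0806]
ee_rot: [0.0, 0.992, -0.123, 0.001]
contact_force: [-0.3, 0.4, 4.4]
width: 0.0129
```

```bash
python3 - <<'E'
from h import *
s=st()
w=cams.get_image('side');save(w,'b12.png',(200,150,320,270),5)
a=cams.get_image('scene');save(a,'a12.png',(240,140,360,260),5)
E
```

```text
{'clock': 14.85, 'qpos': [-0.136, 0.323, 1.852, -0.0, 0.965, 0.111], 'qd': [0.003, 0.001, 0.001, 0.003, -0.001, -0.001], 'effort': [0.086, -37.137, -17.577, 0.014, 0.194, 0.001], 'position': [0.517, -0.001, 0.081], 'ee_rot': [0.0, 0.992, -0.123, 0.001], 'contact_force': [-0.252, 0.357, 4.353], 'moment': [-0.008, -0.078, -0.006], 'width': 0.013}
```

View pics/b12.png

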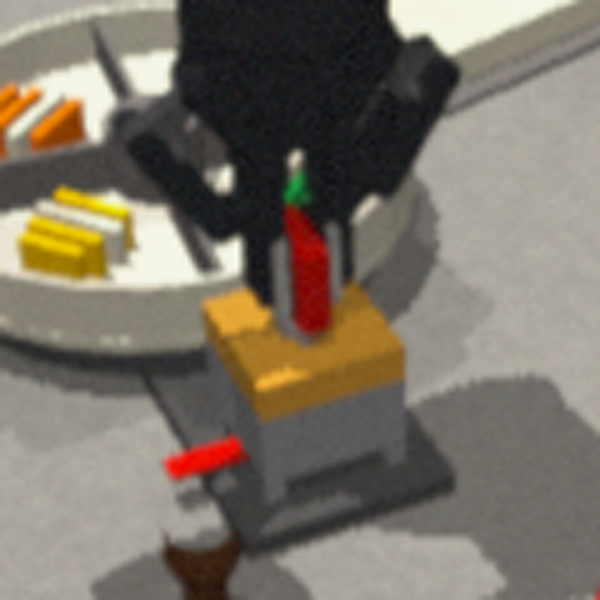

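View pics/a12.png

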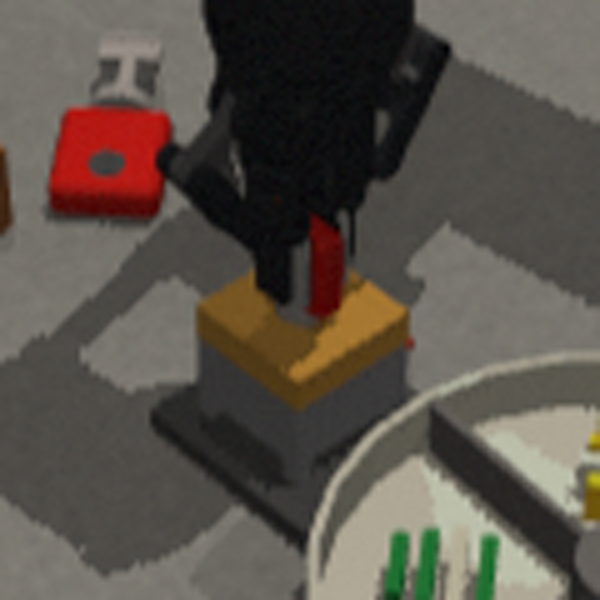

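The collar is nearly at the face. I'll push on in small steps until the force rises hard.

>>> carry_out:
  rows:
    - [[-1, 0, 0, -0.1, 0], [-1, 0, 0, -0.1, 0], [-1, 0, 0, 0, 0]]

```text
clock: 15.25
position: [0.5171, -0.0006, 0.0805]
ee_rot: [0.0, 0.992, -0.123, 0.001]
contact_force: [-3.2, -0.3, 18.2]
width: 0.0131
```

>>> carry_out:
  rows:
    - [[-1, 0, 0, -0.1, 0], [-1, 0, 0, -0.1, 0], [-1, 0, 0, 0, 0]]

```text
clock: 15.55
position: [0.5172, -0.0006, 0.0804]
ee_rot: [0.0, 0.992, -0.123, 0.001]
contact_force: [-6.6, 0.8, 31.7]
width: 0.013
```

>>> carry_out:
  rows:
    - [[-1, 0, 0, -0.1, 0], [-1, 0, 0, -0.1, 0], [-1, 0, 0, 0, 0]]

```text
clock: 15.85
position: [0.5172, -0.0006, 0.0804]
ee_rot: [0.0, 0.992, -0.123, 0.002]
contact_force: [-10.4, -0.3, 44.8]
width: 0.0128
```

The key stopped dead at TCP z = 0.0804, against 0.0806 predicted for collar-home, with 45 N applied, so it is home. I'll ease the push to about 15 N and turn clockwise.

>>> carry_out:
  rows:
    - [[-1, 0, 0, 0.2, 0], [-1, 0, 0, 0.2, 0], [-1, 0, 0, 0, 0]]

```text
clock: 16.15
position: [0.5171, -0.0006, 0.0805]
ee_rot: [0.0, 0.992, -0.123, 0.001]
contact_force: [-3.4, 0.6, 18.3]
width: 0.0128
```

>>> carry_out:
  rows:
    - [[-1, 0, 0, 0, -0.1], [-1, 0, 0, 0, -0.1], [-1, 0, 0, 0, -0.1], [-1, 0, 0, 0, -0.1], [-1, 0, 0, 0, 0]]

```text
clock: 16.65
position: [0.5176, -0.0005, 0.0805]
ee_rot: [-0.0, 0.948, -0.319, 0.001]
contact_force: [-1.8, 0.2, 17.6]
width: 0.0127
```

```bash
python3 - <<'E'
from h import *
s=st()
w=cams.get_image('side');save(w,'b13.png',(200,150,320,270),5)
w=cams.get_image('wrist');save(w,'w13.png')
E
```

```text
{'clock': 16.65, 'qpos': [-0.136, 0.323, 1.853, -0.0, 0.963, 0.513], 'qd': [-0.001, -0.001, -0.001, 0.002, 0.001, -0.049], 'effort': [-0.183, -30.451, -15.227, -0.023, -0.827, 0.356], 'position': [0.518, -0.001, 0.081], 'ee_rot': [-0.0, 0.948, -0.319, 0.001], 'contact_force': [-1.815, 0.159, 17.551], 'moment': [0.065, 0.397, -0.024], 'width': 0.013}
```

View pics/b13.png

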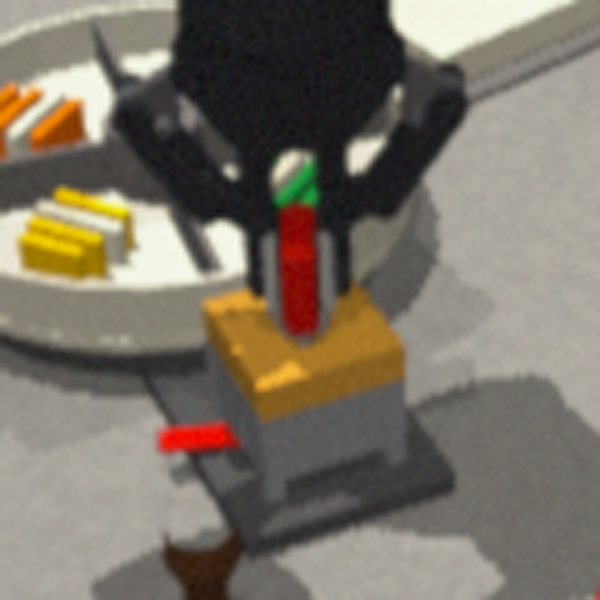

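View pics/w13.png

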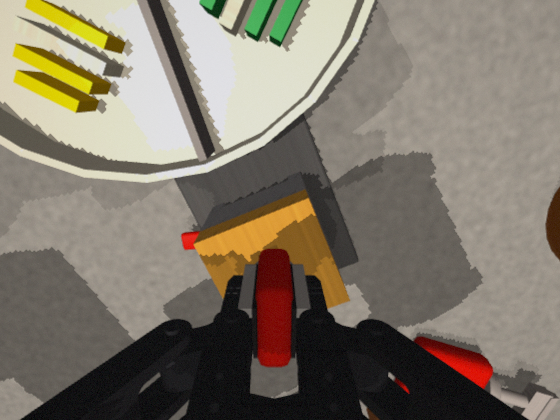

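The red tongue has moved from (205,457) to (197,437) in the side crop, so the plug is turning with the key. Carrying on.

>>> carry_out:
  rows:
    - [[-1, 0, 0, 0, -0.1], [-1, 0, 0, 0, -0.1], [-1, 0, 0, 0, -0.1], [-1, 0, 0, 0, -0.1], [-1, 0, 0, 0, -0.1], [-1, 0, 0, 0, -0.1], [-1, 0, 0, 0, -0.1], [-1, 0, 0, 0, -0.1], [-1, 0, 0, 0, 0]]

```text
clock: 17.65
position: [0.5181, -0.0013, 0.0805]
ee_rot: [-0.001, 0.749, -0.662, 0.002]
contact_force: [-1.6, -1.0, 15.7]
width: 0.0127
```

>>> carry_out:
  rows:
    - [[-1, 0, 0, 0, -0.1], [-1, 0, 0, 0, -0.1], [-1, 0, 0, 0, -0.1], [-1, 0, 0, 0, 0]]

```text
clock: 18.05
position: [0.5181, -0.0016, 0.0805]
ee_rot: [0.001, -0.642, 0.767, -0.002]
contact_force: [-1.7, -3.3, 17.0]
width: 0.0129
```

```bash
python3 - <<'E'
from h import *
s=st(); print(2*np.arctan2(s['ee_rot'][2],s['ee_rot'][1]))
w=cams.get_image('side');save(w,'b14.png',(200,150,320,270),5)
E
```

```text
{'clock': 18.05, 'qpos': [-0.136, 0.323, 1.852, -0.002, 0.963, 1.613], 'qd': [-0.002, -0.003, -0.001, -0.001, -0.0, -0.05], 'effort': [1.245, -30.742, -14.812, 0.869, -0.506, 0.397], 'position': [0.518, -0.002, 0.081], 'ee_rot': [0.001, -0.642, 0.767, -0.002], 'contact_force': [-1.741, -3.323, 17.002], 'moment': [-0.488, 0.436, 0.054], 'width': 0.013}
4.5357664556717046
```

View pics/b14.png

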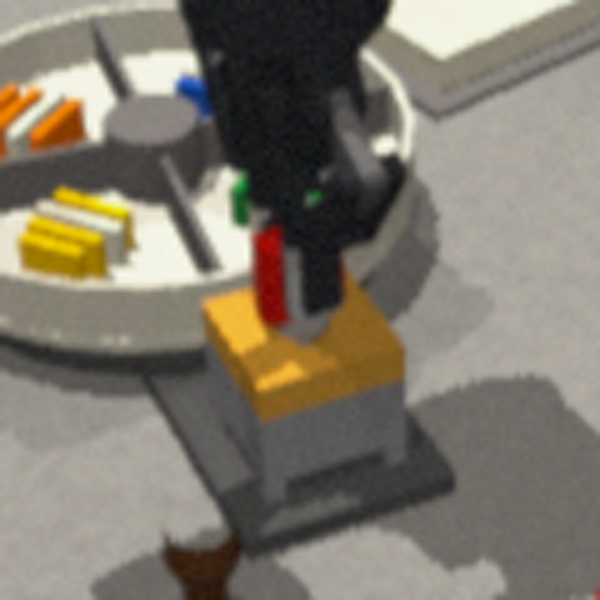

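>>> carry_out:
  rows:
    - [[-1, 0, 0, 0, -0.05], [-1, 0, 0, 0, -0.05], [-1, 0, 0, 0, 0]]

```text
clock: 18.4
position: [0.518, -0.0018, 0.0805]
ee_rot: [0.001, -0.603, 0.797, -0.002]
contact_force: [-1.0, -3.0, 15.7]
width: 0.0129
```

```bash
python3 - <<'E'
from h import *
s=st(); print(2*np.arctan2(s['ee_rot'][2],s['ee_rot'][1])-2*np.pi)
E
```

```text
{'clock': 18.4, 'qpos': [-0.136, 0.323, 1.852, -0.003, 0.963, 1.712], 'qd': [0.0, 0.001, -0.0, -0.001, -0.001, -0.023], 'effort': [1.284, -30.851, -14.962, 1.008, -0.472, 0.322], 'position': [0.518, -0.002, 0.081], 'ee_rot': [0.001, -0.603, 0.797, -0.002], 'contact_force': [-1.031, -2.986, 15.666], 'moment': [-0.546, 0.316, 0.17], 'width': 0.013}
-1.8462475427462648
```

>>> carry_out:
  rows:
    - [[-1, 0, 0, 0, -0.05], [-1, 0, 0, 0, -0.05], [-1, 0, 0, 0, 0]]

```text
clock: 18.7
position: [0.518, -0.0019, 0.0805]
ee_rot: [0.001, -0.564, 0.826, -0.002]
contact_force: [-1.2, -3.0, 16.4]
width: 0.0127
```

```bash
python3 - <<'E'
from h import *
s=st(); print(2*np.arctan2(s['ee_rot'][2],s['ee_rot'][1])-2*np.pi)
w=cams.get_image('wrist');save(w,'w15.png')
w=cams.get_image('side');save(w,'b15.png',(200,150,320,270),5)
E
```

```text
{'clock': 18.7, 'qpos': [-0.136, 0.323, 1.852, -0.004, 0.962, 1.81], 'qd': [-0.002, -0.0, 0.002, 0.001, -0.001, -0.023], 'effort': [0.566, -30.688, -15.036, 1.304, -0.427, 0.919], 'position': [0.518, -0.002, 0.081], 'ee_rot': [0.001, -0.564, 0.826, -0.002], 'contact_force': [-1.179, -3.014, 16.421], 'moment': [-0.476, 0.183, 0.745], 'width': 0.013}
-1.9438438606990136
```

View pics/w15.png

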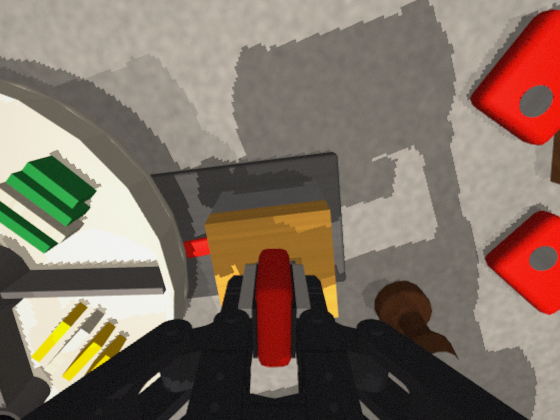

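View pics/b15.png

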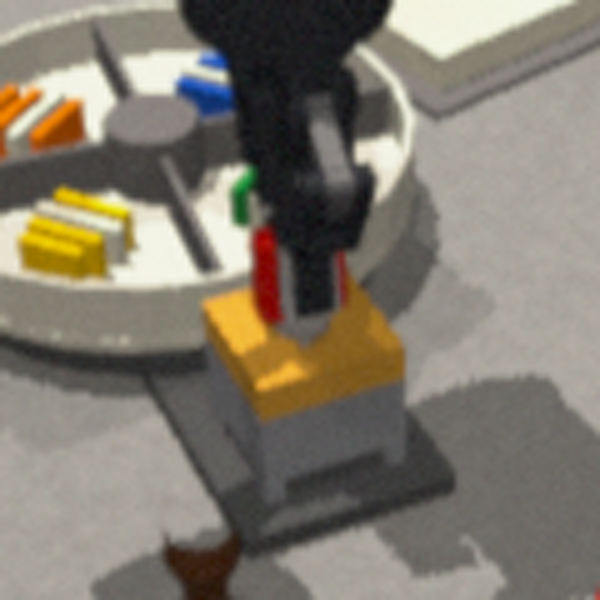

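The wrist moment jumped from 0.17 to 0.75 N m, so the plug is on its stop, and the red tongue now points at the drum. I'll hold briefly and do a last check.

>>> carry_out:
  rows:
    - [[-1, 0, 0, 0, 0], [-1, 0, 0, 0, 0], [-1, 0, 0, 0, 0], [-1, 0, 0, 0, 0], [-1, 0, 0, 0, 0]]

```text
clock: 19.3
position: [0.518, -0.0019, 0.0805]
ee_rot: [0.001, -0.564, 0.826, -0.002]
contact_force: [-2.3, -2.4, 16.7]
width: 0.0126
```

```bash
python3 - <<'E'
from h import *
s=st(); print(2*np.arctan2(s['ee_rot'][2],s['ee_rot'][1])-2*np.pi)
a=cams.get_image('scene');save(a,'a16.png'); print(proj(a,(.4733,.1987,.097)))
E
```

```text
{'clock': 19.3, 'qpos': [-0.136, 0.323, 1.852, -0.004, 0.962, 1.809], 'qd': [-0.002, -0.001, -0.002, 0.002, -0.001, 0.001], 'effort': [0.571, -30.721, -15.031, 1.301, -0.413, 0.751], 'position': [0.518, -0.002, 0.081], 'ee_rot': [0.001, -0.564, 0.826, -0.002], 'contact_force': [-2.347, -2.434, 16.74], 'moment': [-0.499, 0.178, 0.774], 'width': 0.013}
-1.943283150852861
[405.58725523 217.19809517]
```

View pics/a16.png

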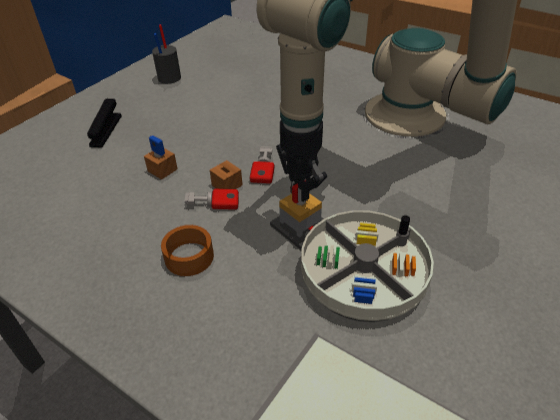

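The post is still at (405,217), so the drum hasn't left its stop. The blue key and tape are where they started, and the key is held turned with 0.77 N m. Handing in.

```bash
python3 -c "
from h import *
print(manip.sign_off())"
```

```text
the job is handed in; nothing more can be done
None
```

I handed the job in at about 19 s, with the drum at its stop and the red key fully home, turned to its stop and still gripped. No verdict came back.

- **Drum:** I swung the drum anticlockwise by its post, about 1.13 rad, until it stopped hard with about 38 N against the gripper. In the last scene picture the post was still where the stop had left it.
- **Key in the lock:** I took the small red key from the wooden stand and eased it down. It stopped with the TCP at 80.4 mm, where 80.6 mm was predicted for the collar on the face, and it did not give under 45 N.
- **Turn:** I turned the gripper 1.69 rad clockwise. The wrist moment rose to about 0.77 N m and held for half a second, and the red tongue ended pointing at the drum. The gripper was still pushing down with about 17 N.

**Checks that disagreed:**
- **Pins:** I felt only a few newtons where up to 15 N was expected. I judged the key home by its depth and the hard stop.
- **Look-alikes:** The two larger red ones stood in the first pictures but were lying flat before I reached for the key. I never touched them, and they stayed on the table.
- **Bystanders:** The blue key and tape looked unmoved in the last picture. The stamp was hidden there, but it was still standing in the wrist view taken just before.

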